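# Shift the feed gearbox to the ring slot

## Robot

A 6-joint arm with a two-finger parallel gripper is mounted at the origin on the work surface; the furniture and walls round the work are solid. World frame = base frame: x ahead of the robot, y to its left, z up, the work surface at z = 0. Lengths are in m, angles in rad, forces in N, time in s.
With the tool pointing down it reaches from about 0.25 to 0.8 m from the base axis. Payload 8.5 kg.
Tool frame: the origin (TCP) lies at the very end of the fingers, on their centre line; the grasp point (between the pads) lies 19 mm behind it; z points along the fingers, y is the line along which they close (so a half turn about z gives the same grasp; the last joint's range is limited). The gripper opens to 85 mm and grips with 20 to 120 N. Pads are 22 mm wide; open, the fingers measure 114 mm over their backs; the gripper's body (76 mm by 85 mm) begins 54 mm behind the grasp point. The pads swing forward as they close: fully open they stand 13 mm farther back than shut.
Start: joints at [-1.102, 0.238, -0.013, 1.319, 0, 1.571], TCP at [0.237, -0.468, 0.231] pointing down, gripper open.
Joint ranges: [-2.66, 2.66], [-1.03, 1.9], [-1.14, 1.46], [-1.82, 2.27], [-1.45, 1.34], [-3.14, 3.14]. Speed limits (rad/s): [2.22, 2.22, 2.79, 3.14, 3.14, 3.14].

## Interface

Orientations are given as a 3x3 rotation matrix whose columns are the frame's x, y, z axes.
In Python, from station import r gives the robot as it stands.
- The arm moves only by the shell command python3 -m inch 'ROWS'. ROWS is a JSON object of lists of equal length, an entry for each row: "xyz": the shift along the tool's x, y, z in m, a list of three; "rotation": the turn, a rotation vector about the tool's x, y, z in degrees, a list of three; "grip": the finger opening in m, from 0 to 0.0854. A call has 1 to 5 rows; each row is the pose to reach, as a shift and turn from the pose commanded when the call began, along the tool's axes at that moment; what a row does not reach only later rows make up. A row lasts 1/12 s, in which the tool goes at most 41.7 mm and 7.16 degrees, less where a joint would pass 70% of its speed; a pose out of reach is approached as far as the arm can. A call with a gripper value outside its range is refused whole. The fingers move at their own pace and stop on an object; the grip force is fixed at half the most. Time passes only in rows, so rows that repeat a pose let the fingers close. It gives the time, the measured TCP pose, the force, the opening and the grip force at its end, in the units of the state.
- r.get_obs(): the state, without advancing time (a new reading comes with each control period).
- r.get_image(name): name is "side" or "top" or "wrist"; returns a dict with "color" (480x640x3 uint8, red, green, blue), "range_z" (480x640 float32, m along the optical axis (not along the pixel's ray), 0 where there is no reading), "fx", "fy", "cx", "cy" (pixels), "R" (3x3) and "t" (3): a world point X has camera coordinates R X + t; the wrist camera has in their place "tool_from_camera" (4x4, takes a point from camera to tool coordinates, whose origin is the TCP and whose axes are the flange's). Camera axes: x right, y down, z forward; pixel columns grow to the right and rows downward; lengths in m; the calibration is good to about 2 mm. A picture is of the moment at which its call begins: read the wrist's pose just before it.
- r.finish_job(): hands the job in; it is judged then, once.
The state is a dict: "time": time; "joints": joint angles; "joint_velocities": joint speeds; "joint_efforts": joint torques, N m; "eef_pos": TCP position; "orientation": TCP orientation; "force": force on the tool from outside, world axes, zero at the start; "ft_torque": the same for the moment, N m; "width": finger opening in m; "grasp_force": force on a finger pad.
Only numpy, scipy, OpenCV 4.12 (cv2) and the standard library are available. Lean on these libraries where they do the work, as an engineer would, in place of code of your own. Each camera call takes 0.05 s, during which the arm holds its last target. There are 200 camera calls.

## Task

Change the feed of the bench gearbox for cutting rings: without gripping the gear lever, push it with your fingertips or the outside of your fingers out of its middle parking slot, along the cross channel of the gate, and then fully home into the corner slot beside the bamboo ring sample. Do not force it against the gate, leave the glue bottle and the bamboo half shell where they are, and let go of the lever at the end.

Things in the scene. Friction and masses are not known exactly. Their poses are not given: they have to be found in the camera images.
- gearbox: Grey feed gearbox fixed to the table, 150 (its x) x 250 (its y) mm, 93 mm high, on a 180 x 280 mm foot flange. Origin: centre of its underside. At yaw 0 its x axis points away from the robot, y to the left; place and yaw differ every time. It carries the gate and the lever.
- gate_centre (a point): Centre of the flat steel gate plate in the gearbox top (z = 93 mm), axes as the gearbox. A cross channel runs along y through it; at each end one slot runs to +x and one to -x (four corner slots); in the middle one more slot, for parking, runs to -x (towards the robot) only. Channels are 14 to 16 mm wide, the lever's stem 10 mm thick.
- lever_pivot (a point): Pivot of the lever, inside the gearbox 15 mm above its underside; axes as the gearbox. With F = lever_fore and A = lever_across, a point L mm up the lever lies from here at x = L sin F, y = L cos F sin A, z = L cos F cos A.
- lever_grip (a point): Centre of the black round grip of the gear lever, 140 mm up the lever from its pivot; z axis along the lever, upward. The grip is 60 mm tall (30 mm below and above this point) and 28 mm thick, a little slimmer at its ends. This point is 155 mm above the table with the lever upright, 140 mm in a corner slot.
- lever_across (a joint): Tilt of the lever across the gearbox, rad: + towards the gearbox's +y (left). 0 in the parking column, +-0.33 (end stops) in the two outer columns, the grip's centre then 43 to 45 mm off centre.
- lever_fore (a joint): Tilt of the lever along the gearbox's x, rad: + away from the robot. -0.30 / +0.30 (end stops): fully home in a near / far slot, grip's centre 41 mm off centre; -0.04 to +0.04 in the cross channel. Pushed out of the parking slot, it meets the channel's far wall at about +0.04. Friction keeps the lever where it is left; about 2 N at the grip moves it.
- sample_ring: Sample that marks the slot to choose: small pale bamboo ring, 42 x 45 mm, 12 mm high, fixed on a wooden strip on the gearbox top. Origin: centre of its underside. The four samples lie 40 mm before or behind the gearbox's centre (its x) and 94 mm left or right of it (its y), each beside one corner slot; which lies where differs every time.
- sample_cube: Another sample, fixed: a brown wooden cube, about 25 mm. Origin: centre of its underside.
- sample_stick: Another sample, fixed: a short flat wooden stick, 60 x 26 mm, 9 mm high. Origin: centre of its underside.
- sample_slab: Another sample, fixed: a pale grey slab, 39 x 30 mm, 13 mm high. Origin: centre of its underside.
- glue_bottle: Bystander, loose: white glue bottle, 54 mm thick, 146 mm tall, standing on the table close to a front corner of the gearbox. Origin: centre of its underside.
- shell: Bystander, loose: bamboo half shell lying on the table with its hollow side up, 93 x 54 mm, 25 mm high, to the left of the gearbox. Origin: centre of its underside.

How it is judged:
By the outcome, as a careful person would: the job done as asked, in the order asked, and still so for the second after the job is handed in, with the robot touching nothing.
It also fails if it takes over 64 s, if anything falls off the work surface, if the arm or the gripper's body presses on something with over 40 N, if the wrist force passes 120 N, or if a joint passes its speed limit or range.

## Working session

There is one attempt and no reset: what is moved stays moved. The work goes in short steps, Python scripts to look and compute and a shell command to move; the robot and the scene stay as the last step left them, time stands still between calls to the robot, and variables do not carry over. Pictures are saved under pics/ and viewed, at most 10 in all, crops included, and the job is handed in when it is done.

```bash
mkdir -p pics; python3 - <<'E'
from station import r
import cv2, numpy as np
o=r.get_obs();print(o['time'],o['eef_pos'],o['orientation'],o['width'])
for n in ['top','side']:
    d=r.get_image(n);cv2.imwrite(f'pics/{n}0.png',d['color'][:,:,::-1]);np.savez(f'{n}0.npz',**d)
    print(n,d['fx'],d['cx'],d['cy'],d['R'],d['t'],(-np.array(d['R']).T@d['t']))
E
```

```text
0.0 [ 0.2369978  -0.46799516  0.23066074] [[ 8.92117197e-01  4.51803539e-01 -6.84873989e-04]
 [ 4.51804057e-01 -8.92116268e-01  1.28787327e-03]
 [-2.91215240e-05 -1.45836274e-03 -9.99998936e-01]] 0.08553763756503925
top 586.8676052308612 319.77404026134855 234.35629660740014 [[-0.02501768 -0.99965788 -0.00763131]
 [-0.96763929  0.02613234 -0.2509807 ]
 [ 0.25109426  0.0011054  -0.96796201]] [0.31258269 0.52132203 0.92167157] [0.28084533 0.29783357 1.02537025]
side 472.6666413725988 331.3533825016767 239.50522135873192 [[-0.97426477 -0.22490263  0.01506554]
 [-0.10806993  0.40740672 -0.90683   ]
 [ 0.19781065 -0.88512065 -0.42122722]] [0.53837471 0.04817194 1.07445421] [0.31718697 1.05247793 0.48816222]
```

View pics/top0.png

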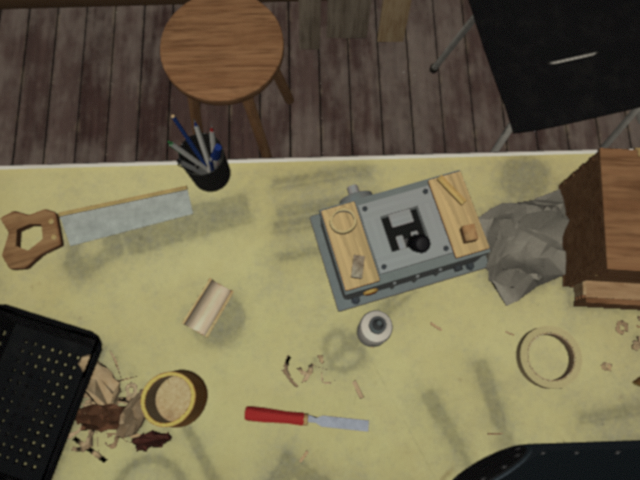

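View pics/side0.png

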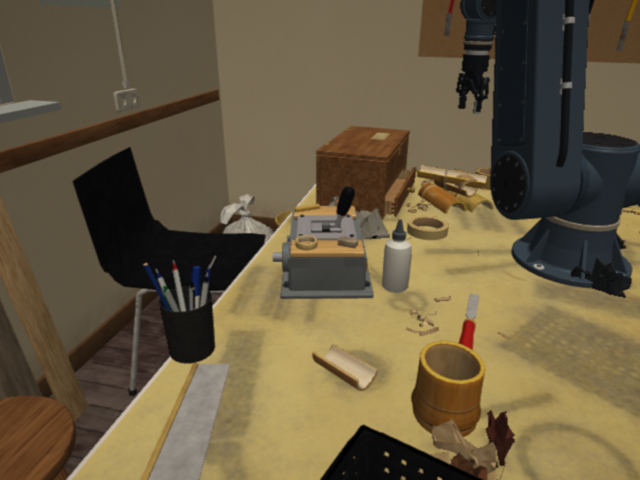

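The top view shows the ring sample at (343,220), which is the gearbox's far-left slot. The lever is parked near (420,242), the bottle is at (375,328) and the shell at (208,306). The side view confirms the ring is far-left, with the slab near-left.

```bash
cat > h.py <<'E'
import numpy as np
def cloud(d):
    v,u=np.mgrid[:480,:640];z=d['range_z']
    P=np.stack([(u-d['cx'])/d['fx']*z,(v-d['cy'])/d['fy']*z,z],-1)
    W=(P-d['t'])@d['R']; W[z==0]=np.nan; return W
E
python3 - <<'E'
import numpy as np,cv2
from h import cloud
d=np.load('top0.npz');W=cloud(d)
roi=np.zeros((480,640),bool);roi[165:315,300:495]=1
z=W[...,2]
def comp(m):
    n,l,s,c=cv2.connectedComponentsWithStats(m.astype(np.uint8));i=1+np.argmax(s[1:,4]);return l==i
m=comp(roi&(z>.08)&(z<.118))
print('z hist',np.histogram(z[m],12))
rc=cv2.minAreaRect((W[m][:,:2]*1000).astype(np.float32));print('top rect',rc)
fl=comp(roi&(z>.003)&(z<.118)); print('flange', cv2.minAreaRect((W[fl][:,:2]*1000).astype(np.float32)))
g=roi&(z>.125);g[:,:400]=0;print('grip',g.sum(),np.nanmean(W[g],0),np.nanmax(z[g]))
b=(z>.02)&(z<.2);b[:308]=0;b[360:]=0;b[:,:350]=0;b[:,400:]=0
print('bottle',b.sum(),np.nanmin(W[b],0),np.nanmax(W[b],0))
hsv=cv2.cvtColor(d['color'],cv2.COLOR_RGB2HSV)
pl=roi&m&(hsv[...,1]>70)
n,l,s,c=cv2.connectedComponentsWithStats(pl.astype(np.uint8))
for i in range(1,n):
    if s[i,4]>300:
        q=W[l==i];print('plank',s[i],np.nanmean(q,0),cv2.minAreaRect((q[:,:2]*1000).astype(np.float32)))
print('ring',W[220,325:365:4])
E
```

```text
z hist (array([1277,  405,  396, 3729, 4358,  582,  167,  290,  288,   54,  102,
         98]), array([0.08000196, 0.08316667, 0.08633138, 0.08949609, 0.0926608 ,
       0.09582551, 0.09899022, 0.10215493, 0.10531964, 0.10848435,
       0.11164906, 0.11481377, 0.11797848]))
top rect ((528.7319946289062, 160.45220947265625), (151.02395629882812, 249.54336547851562), 15.113212585449219)
flange ((537.9259643554688, 145.4795684814453), (229.93283081054688, 335.0562438964844), 7.1683173179626465)
grip 359 [0.48491354 0.15186281 0.17143598] 0.18415631915157088
bottle 992 [0.34345681 0.18982026 0.02062557] [0.3955928  0.24118167 0.14997871]
plank [ 428  171   61   87 2866] [0.55074098 0.07054541 0.09492849] ((555.2720336914062, 69.76533508300781), (144.43789672851562, 60.048458099365234), 15.370573043823242)
plank [ 321  202   59   89 2809] [0.50441905 0.25118423 0.09358149] ((505.5809326171875, 250.53445434570312), (143.37196350097656, 59.9861946105957), 14.945182800292969)
ring [[0.54793295 0.28962697 0.08959872]
 [0.54659718 0.28306349 0.09364972]
 [0.54668368 0.27644379 0.09271643]
 [0.54577978 0.26991591 0.09525897]
 [0.54661099 0.26319876 0.0917094 ]
 [0.54544882 0.25674142 0.09516276]
 [0.54630388 0.24997022 0.09152455]
 [0.54650317 0.24328259 0.09018995]
 [0.54606635 0.23672325 0.09109441]
 [0.54869108 0.22939525 0.0812081 ]]
```

```bash
python3 - <<'E'
import numpy as np
from h import cloud
W=cloud(np.load('top0.npz'));z=W[...,2]
m=np.zeros(z.shape,bool);m[130:440,478:]=1
for lo,hi in((.03,.1),(.1,.2),(.2,.5)):
    k=m&(z>lo)&(z<hi)
    if k.any():print(lo,hi,k.sum(),np.percentile(W[k],[1,99],axis=0).round(3))
from station import r
o=r.get_obs();R=np.array(o['orientation']);p=np.array(o['eef_pos'])
a=np.deg2rad(15.1);ex=np.array([np.cos(a),np.sin(a),0]);ey=np.array([-ex[1],ex[0],0]);C=np.array([.5295,.160,0])
T=np.column_stack([ex,-ey,[0,0,-1]])
from scipy.spatial.transform import Rotation as S
print('rot',np.rad2deg(S.from_matrix(R.T@T).as_rotvec()))
for q in([.33,-.15,.26],C-.095*ex+[0,0,.2],C-.095*ex+[0,0,.13]):print(q,'shift',(R.T@(np.array(q)-p)).round(4))
E
```

```text
0.03 0.1 5219 [[ 0.397 -0.215  0.03 ]
 [ 0.623  0.038  0.099]]
0.1 0.2 7289 [[ 0.434 -0.193  0.102]
 [ 0.625 -0.122  0.18 ]]
rot [-6.97959114e-02  7.90594268e-03  1.17575947e+01]
[0.33, -0.15, 0.26] shift [ 0.2266 -0.2418 -0.0289]
[0.4377801  0.13525207 0.2       ] shift [ 0.4517 -0.4475  0.0313]
[0.4377801  0.13525207 0.13      ] shift [ 0.4517 -0.4474  0.1013]
```

```bash
cat > g.py <<'E'
# state in gearbox axes (mm)
import numpy as np
from station import r
a=np.deg2rad(15.1);C=np.array([.5295,.160,0]);B=np.array([[np.cos(a),np.sin(a),0],[-np.sin(a),np.cos(a),0],[0,0,1]])
def show():
    o=r.get_obs();R=np.array(o['orientation'])
    print('t',round(o['time'],2),'G',(B@(np.array(o['eef_pos'])-C)*1000).round(1),'F',(B@np.array(o['force'])).round(1),'w',round(o['width'],4),'toolx',(B@R[:,0]).round(3),'z',R[:,2].round(3))
if __name__=='__main__':show()
E
python3 -m inch '{"xyz":[[0.028,-0.030,-0.02],[0.056,-0.06,-0.029],[0.084,-0.09,-0.029],[0.112,-0.12,-0.029],[0.14,-0.15,-0.029]],"rotation":[[0,0,6],[0,0,11.8],[0,0,11.8],[0,0,11.8],[0,0,11.8]],"grip":[0,0,0,0,0]}'; python3 g.py
```

```text
time: 0.52
eef_pos: [0.2936, -0.2717, 0.2602]
orientation: [[0.966, 0.259, 0.0], [0.259, -0.966, 0.0], [0.0, -0.0, -1.0]]
force: [1.3, 0.0, 0.2]
width: 0.0256
grasp_force: 0.0
t 0.52 G [-340.2 -355.3  260.2] F [ 1.2 -0.3  0.2] w 0.0256 toolx [ 1.    -0.002  0.   ] z [ 0.  0. -1.]
```

```bash
python3 -m inch '{"xyz":[[0.02,-0.03,0],[0.04,-0.06,0],[0.06,-0.09,0],[0.08,-0.12,0],[0.10,-0.15,0]],"rotation":[[0,0,0],[0,0,0],[0,0,0],[0,0,0],[0,0,0]],"grip":[0,0,0,0,0]}' >/dev/null; python3 -m inch '{"xyz":[[0.02,-0.03,0],[0.04,-0.06,0],[0.06,-0.09,0],[0.08,-0.12,0],[0.10,-0.15,0]],"rotation":[[0,0,0],[0,0,0],[0,0,0],[0,0,0],[0,0,0]],"grip":[0,0,0,0,0]}' >/dev/null; python3 -m inch '{"xyz":[[0.01,-0.03,0.01],[0.02,-0.055,0.02],[0.035,-0.055,0.05],[0.040,-0.055,0.06],[0.040,-0.055,0.06]],"rotation":[[0,0,0],[0,0,0],[0,0,0],[0,0,0],[0,0,0]],"grip":[0,0,0,0,0]}' >/dev/null; python3 g.py
```

```text
t 1.77 G [-101.3  -10.3  197.8] F [-1.  -0.5  0.9] w 0.0001 toolx [ 1.     0.01  -0.005] z [-0.007  0.005 -1.   ]
```

```bash
python3 -m inch '{"xyz":[[0.0,-0.0,0.02],[0.0,-0.003,0.05],[0.0,-0.003,0.068],[0.0,-0.003,0.068],[0.0,-0.003,0.068]],"rotation":[[0,0,0],[0,0,0],[0,0,0],[0,0,0],[0,0,0]],"grip":[0,0,0,0,0]}' >/dev/null; python3 g.py
python3 - <<'E'
from station import r
import cv2,numpy as np
from h import cloud
d=r.get_image('side');cv2.imwrite('pics/side1.png',cv2.resize(d['color'][150:310,250:460,::-1],None,fx=3.6,fy=3.6))
d=r.get_image('top');cv2.imwrite('pics/top1.png',cv2.resize(d['color'][160:320,300:500,::-1],None,fx=3.6,fy=3.6))
E
```

```text
t 2.18 G [-101.    -9.4  133. ] F [1.1 0.6 0.8] w 0.0001 toolx [ 1.     0.011 -0.001] z [-0.003  0.008 -1.   ]
```

View pics/side1.png

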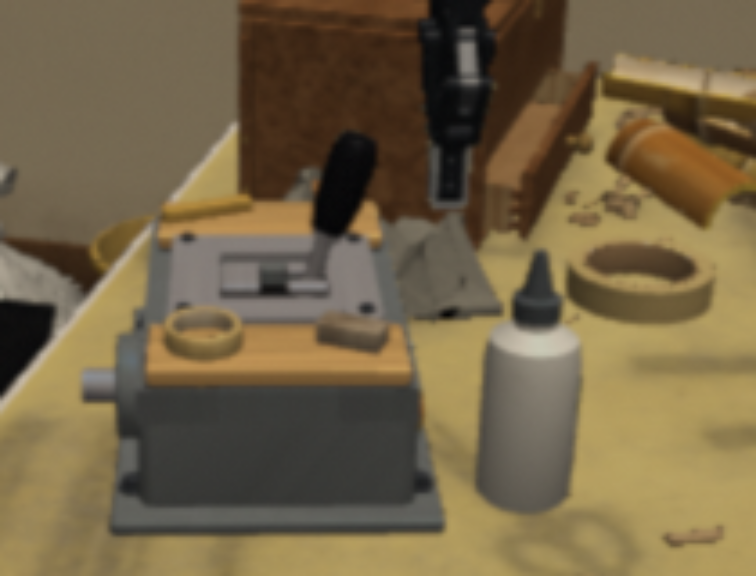

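View pics/top1.png

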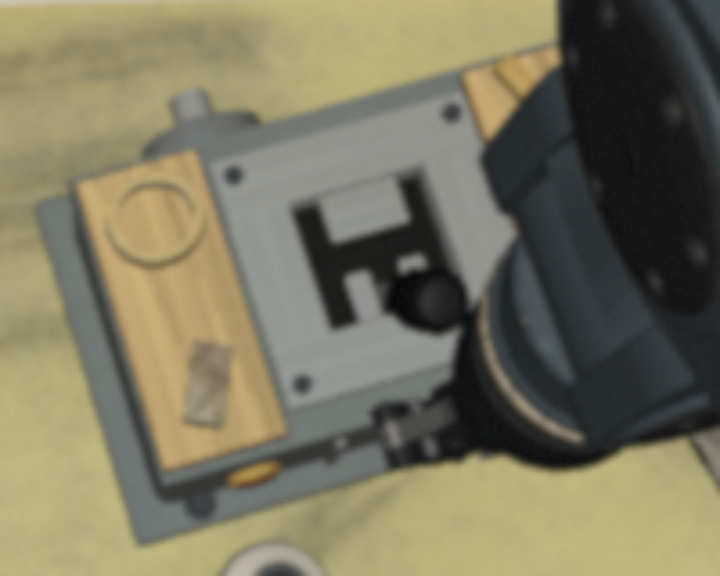

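Both pictures show the lever still parked. The closed fingers are in front of it (side1 at (450,190)), about 9 mm to the right of its line. I'll correct that offset and push forward.

```bash
python3 -m inch '{"xyz":[[0.01,-0.009,0.003],[0.02,-0.009,0.003],[0.03,-0.009,0.003],[0.04,-0.009,0.003],[0.045,-0.009,0.003]],"rotation":[[0,0,0],[0,0,0],[0,0,0],[0,0,0],[0,0,0]],"grip":[0,0,0,0,0]}' >/dev/null; python3 g.py;  python3 -m inch '{"xyz":[[0.006,0,0],[0.012,0,0],[0.018,0,0],[0.022,0,0],[0.022,0,0]],"rotation":[[0,0,0],[0,0,0],[0,0,0],[0,0,0],[0,0,0]],"grip":[0,0,0,0,0]}' >/dev/null; python3 g.py
```

```text
t 2.7 G [-53.5  -3.7 129.5] F [-1.9  0.4  0.9] w -0.0003 toolx [1.    0.019 0.   ] z [-0.003  0.012 -1.   ]
t 3.12 G [-32.5  -3.4 129.3] F [-1.5 -0.3 -0.3] w -0.0002 toolx [1.    0.019 0.   ] z [-0.003  0.012 -1.   ]
```

```bash
python3 -m inch '{"xyz":[[0.002,0,0],[0.004,0,0],[0.006,0,0],[0.006,0,0]],"rotation":[[0,0,0],[0,0,0],[0,0,0],[0,0,0]],"grip":[0,0,0,0]}' >/dev/null; python3 g.py
python3 - <<'E'
from station import r
import cv2,numpy as np
from h import cloud
d=r.get_image('side');W=cloud(d)
import g
G=(W-g.C)@g.B.T*1000
c=d['color'].astype(int).max(-1)
m=(c<60)&(G[...,2]>115)&(G[...,2]<195)&(abs(G[...,0])<70)&(abs(G[...,1])<70);
for z in range(120,190,8):
    k=m&(abs(G[...,2]-z)<4)
    if k.sum()>3: print(z,k.sum(),G[k].min(0).round(),G[k].max(0).round())
cv2.imwrite('pics/side2.png',cv2.resize(d['color'][150:310,250:460,::-1],None,fx=3.6,fy=3.6))
E
```

```text
t 3.45 G [-27.   -3.3 129.5] F [-0.7  0.5  1. ] w -0.0001 toolx [1.    0.019 0.   ] z [-0.003  0.012 -1.   ]
128 20 [ -9.   4. 125.] [  8.  12. 132.]
136 47 [-33.   1. 132.] [ 12.  13. 140.]
144 68 [-33.   3. 140.] [ 12.  15. 148.]
152 74 [-35.   1. 148.] [ 12.  17. 156.]
160 74 [-35.   4. 156.] [ 12.  17. 164.]
168 77 [-34.   3. 164.] [ 12.  17. 172.]
176 76 [-39. -24. 172.] [ 12.  30. 180.]
184 113 [-39. -23. 180.] [ 12.  36. 188.]
```

View pics/side2.png

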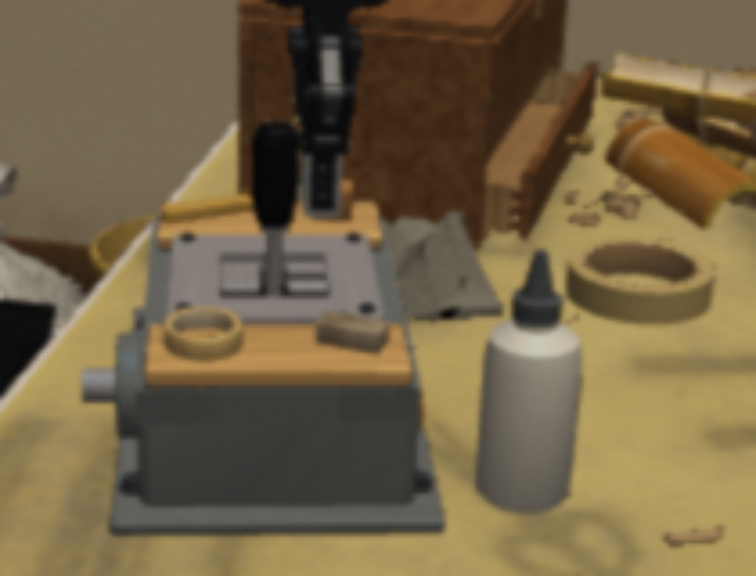

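The lever now stands upright in the channel: the grip reaches x = +12 mm, so its centre is near -2 mm. I'll push 2 mm more, back off, go round to its right side and push left.

```bash
python3 -m inch '{"xyz":[[0.002,0,0],[0.002,0,0],[-0.01,0,0],[-0.025,0,0],[-0.025,0.025,0]],"rotation":[[0,0,0],[0,0,0],[0,0,0],[0,0,0],[0,0,0]],"grip":[0,0,0,0,0]}' >/dev/null; python3 g.py
python3 -m inch '{"xyz":[[0,0.025,0],[0.01,0.025,0],[0.03,0.025,0],[0.051,0.025,0],[0.051,0.025,0]],"rotation":[[0,0,0],[0,0,0],[0,0,-1],[0,0,-1],[0,0,-1]],"grip":[0,0,0,0,0]}' >/dev/null; python3 g.py
```

```text
t 3.92 G [-53.9 -26.7 129.1] F [ 1.   0.8 -0. ] w -0.0002 toolx [ 1.     0.021 -0.001] z [-0.005  0.012 -1.   ]
t 4.33 G [  3.6 -53.  128.9] F [-1.3  1.1 -0.1] w -0.0001 toolx [0.999 0.036 0.004] z [ 0.     0.012 -1.   ]
```

```bash
python3 -m inch '{"xyz":[[0,-0.01,0],[0,-0.02,0],[0,-0.03,0],[0,-0.04,0],[0,-0.045,0]],"rotation":[[0,0,2],[0,0,2],[0,0,2],[0,0,2],[0,0,2]],"grip":[0,0,0,0,0]}' >/dev/null; python3 g.py
python3 -m inch '{"xyz":[[0,-0.004,0],[0,-0.008,0],[0,-0.010,0],[0,-0.010,0]],"rotation":[[0,0,0],[0,0,0],[0,0,0],[0,0,0]],"grip":[0,0,0,0]}' >/dev/null; python3 g.py
cat > look.py <<'E'
from station import r
import cv2,numpy as np,sys
from h import cloud
import g
d=r.get_image('side');G=(cloud(d)-g.C)@g.B.T*1000
m=(d['color'].max(-1)<60)&(G[...,2]>115)&(G[...,2]<195)&(abs(G[...,0])<75)&(abs(G[...,1])<80)
for z in range(112,190,8):
    k=m&(abs(G[...,2]-z)<4)
    if k.sum()>3: print(z,k.sum(),G[k].min(0).round(),G[k].max(0).round())
cv2.imwrite(f'pics/{sys.argv[1]}.png',cv2.resize(d['color'][150:310,250:460,::-1],None,fx=3.6,fy=3.6))
E
python3 look.py side3
```

```text
t 4.75 G [ -2.2  -8.4 129.6] F [ 1.1 -1.8  0.7] w 0.0001 toolx [1.    0.008 0.   ] z [-0.004  0.014 -1.   ]
t 5.08 G [ -2.1  -4.9 129.5] F [ 0.6 -0.6  0.6] w 0.0 toolx [ 1.     0.012 -0.   ] z [-0.005  0.017 -1.   ]
120 13 [ -4.  31. 118.] [  8.  37. 124.]
128 32 [-10.  33. 124.] [ 11.  42. 132.]
136 31 [ -9.  35. 132.] [ 11.  45. 140.]
144 42 [ -9.  38. 140.] [ 13.  47. 148.]
152 42 [-11.  33. 148.] [ 15.  50. 156.]
160 51 [-13.  38. 156.] [ 13.  53. 164.]
168 58 [-13.   3. 164.] [ 15.  53. 172.]
176 67 [-13. -16. 172.] [ 13.  53. 180.]
184 82 [-15. -20. 180.] [ 11.  50. 188.]
```

View pics/side3.png

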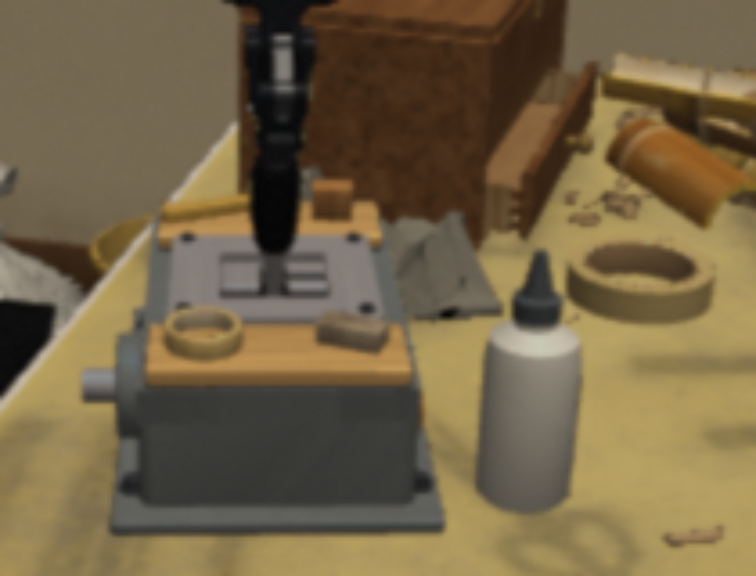

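The lever has moved left in the channel to about 0.25 rad. The tool moved less than I commanded, so I'll check the joints.

```bash
python3 -c "
from station import r
o=r.get_obs()
for k in('joints','joint_efforts','force','ft_torque'):print(k,[round(float(x),3) for x in o[k]])"; python3 g.py
```

```text
joints [0.274, 0.335, -0.145, 1.092, 0.018, 3.141]
joint_efforts [0.343, -58.813, 32.158, -0.014, 0.123, 0.001]
force [0.332, -0.72, 1.042]
ft_torque [-0.045, -0.021, -0.051]
t 5.13 G [ -2.1  -5.  129.5] F [ 0.1 -0.8  1. ] w -0.0002 toolx [ 1.     0.012 -0.001] z [-0.005  0.017 -1.   ]
```

Joint 6 is at its limit (3.141). I'll back off and turn the tool 90° the free way, after which tool x = gearbox +y and tool y = gearbox +x.

```bash
python3 -m inch '{"xyz":[[0,0.02,0],[0,0.035,0],[0,0.035,0],[0,0.035,0],[0,0.035,0]],"rotation":[[0,0,-3],[0,0,-9],[0,0,-16],[0,0,-23],[0,0,-30]],"grip":[0,0,0,0,0]}' >/dev/null; python3 -m inch '{"xyz":[[0,0,0],[0,0,0],[0,0,0],[0,0,0],[0,0,0]],"rotation":[[0,0,-7],[0,0,-14],[0,0,-21],[0,0,-28],[0,0,-35]],"grip":[0,0,0,0,0]}' >/dev/null;python3 -m inch '{"xyz":[[0,0,0],[0,0,0],[0,0,0],[0,0,0],[0,0,0]],"rotation":[[0,0,-7],[0,0,-14],[0,0,-21],[0,0,-25],[0,0,-25]],"grip":[0,0,0,0,0]}' >/dev/null; python3 g.py; python3 -c "
from station import r
print(r.get_obs()['joints'])"
```

```text
t 6.38 G [ -1.8 -40.1 128.8] F [ 0.7 -0.4  0.5] w 0.0001 toolx [-0.015  1.     0.018] z [-0.006  0.017 -1.   ]
[ 0.21083871  0.33744546 -0.14289329  1.09230993  0.01786481  1.50318853]
```

```bash
python3 -m inch '{"xyz":[[0.015,0.002,0],[0.03,0.002,0],[0.038,0.002,0],[0.043,0.002,0],[0.043,0.002,0]],"rotation":[[0,0,0],[0,0,0],[0,0,0],[0,0,0],[0,0,0]],"grip":[0,0,0,0,0]}' >/dev/null; python3 g.py
python3 -m inch '{"xyz":[[0.001,0,0],[0.002,0,0],[0.002,0,0]],"rotation":[[0,0,0],[0,0,0],[0,0,0]],"grip":[0,0,0]}' >/dev/null; python3 g.py
python3 -m inch '{"xyz":[[0.001,0,0],[0.002,0,0],[0.002,0,0]],"rotation":[[0,0,0],[0,0,0],[0,0,0]],"grip":[0,0,0]}' >/dev/null; python3 g.py; python3 look.py side4
```

```text
t 6.8 G [ -0.2   3.8 129.6] F [-0.8 -0.2  0.8] w 0.0002 toolx [-0.012  1.     0.018] z [-0.005  0.017 -1.   ]
t 7.05 G [-1.000e-01  4.700e+00  1.297e+02] F [ 0.  -0.   0.3] w 0.0001 toolx [-0.012  1.     0.018] z [-0.005  0.017 -1.   ]
t 7.3 G [ -0.2   6.9 129.6] F [-0.5 -2.7 -1. ] w -0.0001 toolx [-0.012  1.     0.018] z [-0.005  0.017 -1.   ]
120 14 [ -6.  30. 117.] [  9.  40. 124.]
128 28 [ -9.  37. 124.] [ 11.  44. 132.]
136 33 [ -9.  38. 132.] [ 11.  49. 140.]
144 39 [ -9.  37. 140.] [ 13.  49. 148.]
152 48 [-11.  42. 148.] [ 13.  53. 156.]
160 43 [-13.  41. 156.] [ 13.  55. 163.]
168 64 [-16.  12. 164.] [ 15.  57. 172.]
176 131 [-32.   9. 172.] [ 29.  56. 180.]
184 178 [-35.  -4. 180.] [ 37.  47. 188.]
```

```bash
python3 -m inch '{"xyz":[[0.001,0,0],[0.002,0,0],[0.003,0,0],[0.003,0,0]],"rotation":[[0,0,0],[0,0,0],[0,0,0],[0,0,0]],"grip":[0,0,0,0]}' >/dev/null; python3 g.py
python3 -m inch '{"xyz":[[0.001,0,0],[0.002,0,0],[0.002,0,0]],"rotation":[[0,0,0],[0,0,0],[0,0,0]],"grip":[0,0,0]}' >/dev/null; python3 g.py; python3 look.py side5
```

```text
t 7.68 G [ -0.2  10.3 129.8] F [-0.2 -0.5 -0.3] w 0.0002 toolx [-0.012  1.     0.018] z [-0.005  0.017 -1.   ]
t 7.93 G [ -0.2  12.3 129.8] F [ 0.1 -2.2 -0.1] w -0.0001 toolx [-0.012  1.     0.018] z [-0.005  0.017 -1.   ]
120 18 [ -8.  38. 116.] [ 11.  45. 123.]
128 33 [ -9.  39. 124.] [ 11.  49. 132.]
136 34 [ -9.  42. 132.] [ 13.  53. 140.]
144 41 [-11.  45. 140.] [ 13.  57. 148.]
152 42 [-11.  48. 148.] [ 13.  61. 156.]
160 47 [-13.  48. 156.] [ 13.  61. 164.]
168 64 [-16.  17. 164.] [ 15.  63. 172.]
176 152 [-31.  16. 172.] [ 29.  62. 180.]
184 155 [-37.   2. 180.] [ 36.  44. 188.]
```

```bash
python3 -m inch '{"xyz":[[0.0005,0,0],[0.001,0,0],[0.001,0,0]],"rotation":[[0,0,0],[0,0,0],[0,0,0]],"grip":[0,0,0]}' >/dev/null; python3 g.py
```

```text
t 8.23 G [ -0.2  13.2 129.8] F [-0.1 -1.7 -0. ] w 0.0002 toolx [-0.012  1.     0.018] z [-0.005  0.017 -1.   ]
```

```bash
python3 -m inch '{"xyz":[[-0.02,0,0],[-0.02,-0.03,0],[-0.01,-0.06,0],[0.01,-0.06,0],[0.028,-0.06,0]],"rotation":[[0,0,0],[0,0,0],[0,0,0],[0,0,0],[0,0,0]],"grip":[0,0,0,0,0]}' >/dev/null; python3 g.py
python3 -m inch '{"xyz":[[0,0,0],[0,0.01,0],[0,0.02,0],[0,0.028,0],[0,0.028,0]],"rotation":[[0,0,0],[0,0,0],[0,0,0],[0,0,0],[0,0,0]],"grip":[0,0,0,0,0]}' >/dev/null; python3 g.py
```

```text
t 8.65 G [-62.1  40.6 130.7] F [0.  0.3 0.3] w 0.0 toolx [-0.011  1.     0.018] z [-0.005  0.018 -1.   ]
t 9.07 G [-30.1  40.3 130.2] F [-1.   0.2  0.9] w -0.0001 toolx [-0.011  1.     0.018] z [-0.004  0.017 -1.   ]
```

```bash
python3 -m inch '{"xyz":[[0,0.006,0],[0,0.012,0],[0,0.018,0],[0,0.024,0],[0,0.024,0]],"rotation":[[0,0,0],[0,0,0],[0,0,0],[0,0,0],[0,0,0]],"grip":[0,0,0,0,0]}' >/dev/null; python3 g.py
python3 -m inch '{"xyz":[[0,0.003,0],[0,0.006,0],[0,0.006,0]],"rotation":[[0,0,0],[0,0,0],[0,0,0]],"grip":[0,0,0]}' >/dev/null; python3 g.py; python3 look.py side6
```

```text
t 9.48 G [ -7.1  40.9 130.2] F [-0.7  0.4  1.3] w -0.0001 toolx [-0.012  1.     0.018] z [-0.004  0.017 -1.   ]
t 9.73 G [ -1.8  41.2 130.4] F [0.1 0.8 1.1] w 0.0002 toolx [-0.012  1.     0.018] z [-0.004  0.017 -1.   ]
120 21 [ 15.  40. 116.] [ 33.  50. 123.]
128 33 [ 15.  41. 124.] [ 37.  54. 131.]
136 50 [-11.  44. 132.] [ 39.  57. 140.]
144 68 [-13.  46. 140.] [ 40.  59. 148.]
152 75 [-13.  43. 148.] [ 42.  61. 156.]
160 83 [-15.  45. 156.] [ 44.  64. 164.]
168 97 [-16.  36. 164.] [ 46.  65. 172.]
176 131 [-32.  31. 172.] [ 42.  62. 180.]
184 149 [-39.  30. 180.] [ 32.  55. 188.]
```

View pics/side6.png

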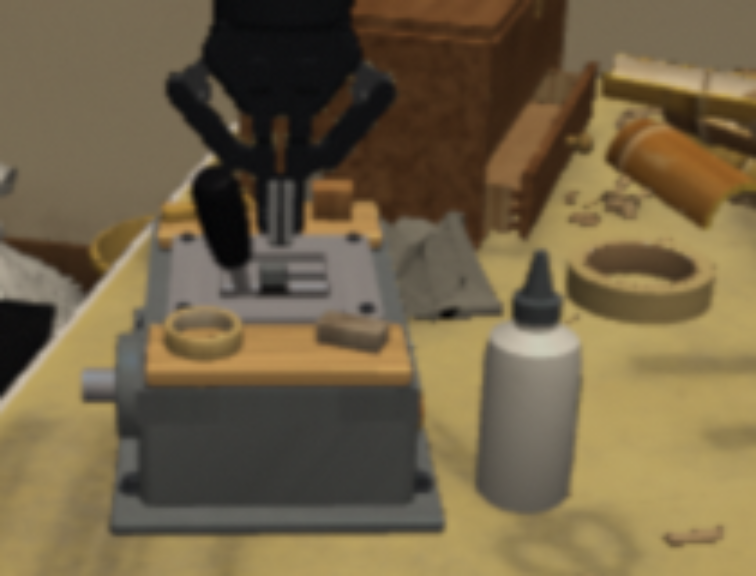

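The lever is in the far-left slot, part way home at about 0.19 rad. I'll continue in small steps.

```bash
python3 -m inch '{"xyz":[[0,0.003,0],[0,0.006,0],[0,0.006,0]],"rotation":[[0,0,0],[0,0,0],[0,0,0]],"grip":[0,0,0]}' >/dev/null; python3 g.py
python3 -m inch '{"xyz":[[0,0.001,0],[0,0.002,0],[0,0.002,0]],"rotation":[[0,0,0],[0,0,0],[0,0,0]],"grip":[0,0,0]}' >/dev/null; python3 g.py;python3 look.py side7
```

```text
t 10.03 G [  3.9  41.1 130.3] F [-0.5 -0.   0.3] w -0.0001 toolx [-0.012  1.     0.018] z [-0.005  0.017 -1.   ]
t 10.28 G [  5.4  41.1 130.2] F [-1.2  0.2  0.6] w 0.0001 toolx [-0.012  1.     0.018] z [-0.005  0.017 -1.   ]
120 27 [ 17.  38. 116.] [ 37.  48. 124.]
128 36 [ 19.  41. 124.] [ 41.  53. 132.]
136 51 [ -5.  38. 132.] [ 45.  55. 140.]
144 68 [ -5.  43. 140.] [ 46.  59. 148.]
152 75 [ -5.  41. 148.] [ 48.  60. 156.]
160 74 [ -7.  43. 156.] [ 48.  63. 164.]
168 95 [ -9.  31. 164.] [ 50.  66. 172.]
176 121 [-24.  32. 172.] [ 48.  62. 180.]
184 144 [-31.  30. 180.] [ 42.  57. 188.]
```

```bash
python3 -m inch '{"xyz":[[0,0.002,0],[0,0.004,0],[0,0.004,0]],"rotation":[[0,0,0],[0,0,0],[0,0,0]],"grip":[0,0,0]}' >/dev/null; python3 g.py
python3 -m inch '{"xyz":[[0,0.001,0],[0,0.002,0],[0,0.002,0]],"rotation":[[0,0,0],[0,0,0],[0,0,0]],"grip":[0,0,0]}' >/dev/null; python3 g.py;python3 look.py side8
```

```text
t 10.58 G [  9.8  41.2 130.2] F [-1.5 -0.2 -0.7] w 0.0001 toolx [-0.012  1.     0.018] z [-0.005  0.017 -1.   ]
t 10.83 G [ 11.6  41.3 130.2] F [-0.9  0.2 -0.8] w 0.0002 toolx [-0.012  1.     0.018] z [-0.005  0.017 -1.   ]
120 24 [ 23.  38. 116.] [ 41.  48. 123.]
128 39 [ 23.  42. 124.] [ 49.  52. 132.]
136 53 [  3.  37. 132.] [ 50.  55. 140.]
144 68 [  1.  45. 140.] [ 50.  59. 148.]
152 81 [  1.  43. 148.] [ 54.  61. 156.]
160 83 [ -1.  45. 156.] [ 58.  63. 164.]
168 100 [ -3.  39. 164.] [ 58.  63. 172.]
176 107 [-18.  32. 172.] [ 50.  56. 180.]
184 144 [-26.  30. 180.] [ 48.  57. 188.]
```

```bash
python3 -m inch '{"xyz":[[0,0.001,0],[0,0.002,0],[0,0.002,0]],"rotation":[[0,0,0],[0,0,0],[0,0,0]],"grip":[0,0,0]}' >/dev/null; python3 g.py
python3 -m inch '{"xyz":[[0,0.0005,0],[0,0.001,0],[0,0.001,0]],"rotation":[[0,0,0],[0,0,0],[0,0,0]],"grip":[0,0,0]}' >/dev/null; python3 g.py;python3 look.py side9
```

```text
t 11.13 G [ 13.7  41.3 130.3] F [-1.6 -0.2  0.4] w -0.0 toolx [-0.012  1.     0.018] z [-0.005  0.017 -1.   ]
t 11.38 G [ 14.4  41.3 130.3] F [-2.4 -1.3 -0.2] w 0.0001 toolx [-0.012  1.     0.018] z [-0.005  0.017 -1.   ]
120 31 [ 25.  37. 117.] [ 45.  51. 124.]
128 37 [ 25.  39. 124.] [ 49.  53. 132.]
136 51 [  5.  35. 132.] [ 52.  55. 140.]
144 76 [  3.  42. 140.] [ 56.  58. 148.]
152 82 [  3.  42. 148.] [ 56.  62. 156.]
160 84 [  1.  45. 156.] [ 60.  63. 164.]
168 107 [ -1.  34. 164.] [ 60.  62. 172.]
176 96 [-16.  42. 172.] [ 54.  56. 180.]
184 149 [-22.  26. 180.] [ 50.  56. 188.]
```

```bash
python3 -m inch '{"xyz":[[0,0.0005,0],[0,0.001,0],[0,0.001,0]],"rotation":[[0,0,0],[0,0,0],[0,0,0]],"grip":[0,0,0]}' >/dev/null; python3 g.py
python3 -m inch '{"xyz":[[0,0.0005,0],[0,0.001,0],[0,0.001,0]],"rotation":[[0,0,0],[0,0,0],[0,0,0]],"grip":[0,0,0]}' >/dev/null; python3 g.py
```

```text
t 11.68 G [ 15.1  41.3 130.1] F [-4.   0.   0.1] w -0.0001 toolx [-0.012  1.     0.018] z [-0.006  0.017 -1.   ]
t 11.93 G [ 15.7  41.2 130. ] F [-5.9 -0.6 -1.2] w 0.0 toolx [-0.012  1.     0.018] z [-0.007  0.016 -1.   ]
```

The force is rising and has reached 5.9 N, so the lever is probably at the stop. I'll retreat and verify.

```bash
python3 -m inch '{"xyz":[[0,-0.01,0],[0,-0.03,0],[0,-0.06,0],[-0.03,-0.09,-0.03],[-0.06,-0.11,-0.06]],"rotation":[[0,0,0],[0,0,0],[0,0,0],[0,0,0],[0,0,0]],"grip":[0,0,0,0,0]}' >/dev/null; python3 g.py; python3 look.py side10; python3 - <<'E'
from station import r
import numpy as np,g,cv2
from h import cloud
d=r.get_image('top');W=cloud(d);G=(W-g.C)@g.B.T*1000
m=(d['color'].max(-1)<60)&(G[...,2]>150)&(G[...,2]<200)&(abs(G[...,0]-40)<40)&(abs(G[...,1]-50)<35)
print('top of grip',m.sum(),np.median(G[m],0),G[m].min(0),G[m].max(0))
cv2.imwrite('pics/top2.png',cv2.resize(d['color'][160:350,180:500,::-1],None,fx=2.5,fy=2.5))
E
```

```text
t 12.35 G [-88.6 -10.6 179.2] F [ 1.1 -0.6  1. ] w -0.0 toolx [-0.015  1.     0.018] z [-0.007  0.017 -1.   ]
112 4 [ 33.  41. 115.] [ 41.  45. 116.]
120 27 [ 25.  40. 116.] [ 45.  49. 124.]
128 35 [ 25.  41. 124.] [ 49.  55. 132.]
136 48 [ 27.  45. 132.] [ 52.  55. 140.]
144 41 [ 29.  46. 140.] [ 56.  59. 147.]
152 51 [ 31.  48. 148.] [ 58.  62. 156.]
160 57 [ 33.  51. 156.] [ 60.  64. 164.]
168 68 [ 34.  43. 164.] [ 60.  62. 172.]
176 9 [ 40.  40. 172.] [ 50.  53. 174.]
top of grip 304 [ 39.77812096  47.0336863  168.00617208] [ 28.14538975  30.33204583 150.44424928] [ 57.09385629  60.28688875 175.59125   ]
```

View pics/top2.png

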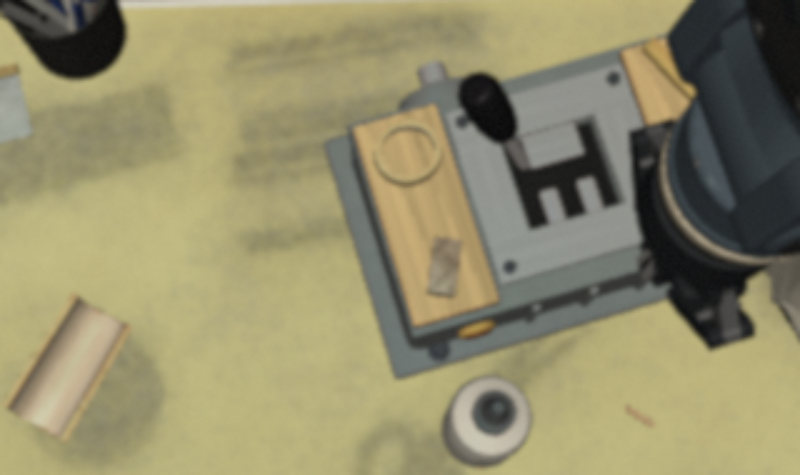

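View pics/side10.png

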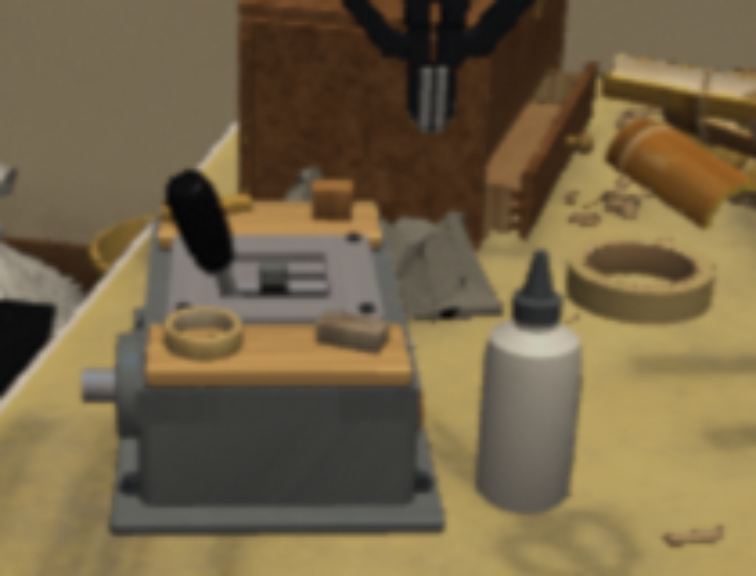

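Both views show the lever fully home in the ring's slot: at z = 140 mm the grip's centre is at x ≈ 41 mm. The bottle and shell have not moved and the tool is clear.

```bash
python3 -m inch '{"xyz":[[0,0,-0.02],[0,0,-0.02],[0,0,-0.02]],"rotation":[[0,0,0],[0,0,0],[0,0,0]],"grip":[0,0,0]}' >/dev/null; python3 g.py; python3 -c "
from station import r
print(r.finish_job())"
```

```text
t 12.7 G [-84.8 -11.4 200.6] F [ 0.4 -0.1  0.1] w 0.0002 toolx [-0.012  1.     0.018] z [-0.002  0.018 -1.   ]
the job is handed in; nothing more can be done
None
```

The lever was pushed, never gripped, out of its parking slot, along the cross channel and fully home into the far-left slot beside the bamboo ring; it was then released with the arm clear, the bottle and shell did not move, and I handed the job in at 12.7 s.

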